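# Unlock and open the dust filter housing on the watchmaker's bench

## Robot

A 6-joint arm with a two-finger parallel gripper is mounted at the origin on the work surface. World frame = base frame: x ahead of the robot, y to its left, z up, the work surface at z = 0. Lengths are in m, angles in rad, forces in N, time in s.
With the tool pointing down it reaches from about 0.225 to 0.875 m from the base axis. Payload 3.4 kg.
Tool frame: the origin (TCP) lies on the centre line of the jaws, within the pads' length; the fingertips stand 11 mm ahead of it and the grasp point (between the pads) lies 8 mm behind it; z points along the fingers, y is the line along which they close (so a half turn about z gives the same grasp; the last joint's range is limited). The gripper opens to 85 mm and grips with 20 to 120 N. Pads are 22 mm wide; open, the fingers measure 114 mm over their backs; the gripper's body (76 mm by 85 mm) begins 54 mm behind the grasp point. The pads swing forward as they close: fully open they stand 13 mm farther back than shut.
Start: joints at [-1.416, 0.276, 1.505, -0, 1.361, -0.121], TCP at [0.157, -0.553, 0.216] pointing down, gripper open.
Joint ranges: [-2.89, 2.89], [-0.75, 2.08], [0.22, 2.7], [-1.18, 4.32], [0.11, 2.71], [-2.7, 2.7]. Speed limits (rad/s): [2.57, 2.57, 3.14, 3.14, 3.14, 3.14].

## Interface

Orientations are given as a unit quaternion [w, x, y, z].
In Python, from workcell import robot gives the robot as it stands. The module is installed in compiled form; this text tells all that it offers.
- The arm moves only by the shell command python3 -m handwheel 'ROWS' [FORCE]. ROWS is JSON, a list of rows, each an object of numbers: "tx", "ty", "tz": the shift along the world's x, y, z as a fraction of full scale; "rx", "ry", "rz": the turn, a rotation vector about the world's x, y, z as a fraction of full scale; "jaw": the closure, from 0 (fully open) to 1 (shut). In form: [{"tx": .., "ty": .., "tz": .., "rx": .., "ry": .., "rz": .., "jaw": ..}, ...]. A call has 1 to 8 rows; each row is the pose to reach, as a shift and turn from the pose commanded when the call began; what a row does not reach only later rows make up. Full scale, the value 1, is 0.5 m for a shift and 45 degrees for a turn. A row lasts 1/10 s, in which the tool goes at most 50 mm and 8.59 degrees, less where a joint would pass 70% of its speed; a pose out of reach is approached as far as the arm can. A call with a number of a shift or a turn outside -1 to 1 is refused whole. A call with a gripper value outside its range is refused whole. The fingers move at their own pace and stop on an object; FORCE is the grip in N (left out, the last holds). Time passes only in rows, so rows that repeat a pose let the fingers close. It gives the time, the measured TCP pose, the force, the opening and the grip force at its end, in the units of the state.
- robot.get_obs(): the state, without advancing time (a new reading comes with each control period).
- robot.get_image(name): name is "scene" or "top" or "wrist"; returns a dict with "img" (400x640x3 uint8, blue, green, red), "z_map" (400x640 float32, m along the optical axis (not along the pixel's ray), 0 where there is no reading), "fx", "fy", "cx", "cy" (pixels), "eye" and "orientation" of the camera in the world. Camera axes: x right, y down, z forward; pixel columns grow to the right and rows downward; lengths in m; the calibration is good to about 2 mm. A picture is of the moment at which its call begins.
- robot.hand_in(): hands the job in; it is judged then, once.
The state is a dict: "time": time; "q": joint angles; "joint_velocities": joint speeds; "tau": joint torques, N m; "ee_pos": TCP position; "ee_rot": TCP orientation; "ft_force": force on the tool from outside, world axes, zero at the start; "torque": the same for the moment, N m; "finger_gap": finger opening in m; "gripper_force": force on a finger pad.
Only numpy, scipy, OpenCV 4.12 (cv2) and the standard library are available. Lean on these libraries where they do the work, as an engineer would, in place of code of your own. Each camera call takes 0.05 s, during which the arm holds its last target. There are 200 camera calls.

## Task

The polishing-dust filter has to be checked: it is in the wider of the two low grey metal boxes on the watchmaker's bench. Turn the key that stands in that box's latch a quarter turn clockwise (seen from above) to its stop, then lift the top panel by its round knob, swing it up at least 60 degrees and leave it standing open, with the key left turned in the lock. Do not turn the key of the narrow box.

Things in the scene. Friction and masses are not known exactly. Their poses are not given: they have to be found in the camera images.
- wide_box: The wide box: grey sheet metal, fixed to the bench, 270 mm wide (its y), 160 mm deep (its x), its panel's top face 95 mm above the bench. Origin: centre of its underside; x points away from the robot, z up. The panel is hinged along the far edge; key and knob stand on it near the robot-side edge, key to the left. Both boxes may be turned up to 15 degrees; either may be the left one.
- wide_key (a point): The wide box's key: a flat brass bow upright on its shank in the panel, 28 mm wide (x), 9 mm thick (y: pinch along y), 28 mm tall (z). This point: centre of the bow, 31 mm above the panel's top face. A lock collar, 24 mm in diameter, 5 mm high, lies round the shank. Axes turn with key and panel; locked, they equal those of the box.
- wide_latch (a joint): Turn of that key, rad: 0 locked, 1.57 fully clockwise seen from above, at its stop. Starts at 0 to 0.15. Under the panel a cam tongue turns with it and hooks under the box's front flange; it lets go at about 0.9, until then the panel rises only about 1 degree. Light friction (0.06 N m) holds the key where it is left.
- wide_pull (a point): The wide box's pull knob: an upright black cylinder, 26 mm in diameter, 20 mm tall, on a thin stem. This point: its centre, 32 mm above the panel's top face. Axes of the panel: x towards the hinge, y along the hinge (left), z square to the panel. The hinge line is parallel to y, 130 mm in +x and 36 mm in -z from here; the key's axis is 110 mm in +y and 10 mm in +x.
- wide_panel (a joint): Opening of the wide box's panel, rad: 0 shut, growing as its robot-side edge rises and swings away from the robot; stop at 1.5 (86 degrees). The hinge is stiff (0.55 N m): the panel, about 0.3 kg, stays at any angle where it is let go. Lifting it at the knob takes 5 to 10 N.
- narrow_latch (a joint): Turn of the key in the narrow box, rad (0 locked, 1.57 turned; starts at 0 to 0.15); to be left alone. The narrow box is 160 mm wide, otherwise like the wide one, with its own key and knob 80 mm apart, and stands on the other side of the bench's middle.

How it is judged:
On the way, in this order (a step that is already met when the one before it is completed fails the run):
1. the wide box's key is turned a quarter turn clockwise (value of joint wide_latch above 1.2 rad), for 0.2 s.
2. the wide box's panel is swung open (value of joint wide_panel above 0.95 rad), for 0.2 s.
At the end, for the whole second after the job is handed in: The wide box's panel stands still and open by more than 0.95 rad (54 degrees), its key is left turned by more than 1.1 rad (63 degrees; on the way it must have reached 1.2), and the narrow box's key is still within 0.4 rad of locked (value of joint wide_panel above 0.95 rad and value of joint wide_latch above 1.1 rad and velocity of joint wide_panel between -0.05 and 0.05 rad/s and value of joint narrow_latch below 0.4 rad); the robot touches nothing.
It fails at once if the narrow box's key is turned (value of joint narrow_latch above 0.4 rad).
It also fails if it takes over 48 s, if anything falls off the work surface, if the arm or the gripper's body presses on something with over 40 N, if the wrist force passes 120 N, or if a joint passes its speed limit or range.

## Working session

There is one attempt and no reset: what is moved stays moved. The work goes in short steps, Python scripts to look and compute and a shell command to move; the robot and the scene stay as the last step left them, time stands still between calls to the robot, and variables do not carry over. Pictures are saved under pics/ and viewed, at most 12 in all, crops included, and the job is handed in when it is done.

```bash
mkdir -p pics
cat > h.py <<'E'
import numpy as np, cv2
from workcell import robot
from scipy.spatial.transform import Rotation as R
def cam(n):
    c=robot.get_image(n); o=c["orientation"]
    o=np.array(o); c["R"]=o if o.shape==(3,3) else R.from_quat(o,scalar_first=True).as_matrix(); return c
def cloud(c):
    z=c["z_map"]; v,u=np.mgrid[:z.shape[0],:z.shape[1]]
    p=np.stack([(u-c["cx"])/c["fx"]*z,(v-c["cy"])/c["fy"]*z,z],-1)
    return p@c["R"].T+np.array(c["eye"])
E
python3 - <<'E'
from h import *
for n in("top","scene"):
    c=cam(n); cv2.imwrite(f"pics/{n}0.png",c["img"]); print(n,c["eye"],c["orientation"],c["fx"],(c["z_map"]>0).mean())
print(robot.get_obs())
E
```

```text
top [ 0.38926776 -0.01827013  1.3512608 ] [ 0.03584924 -0.69736796  0.7144895  -0.04356052] 481.073391863641 0.99596484375
scene [ 0.91379075 -0.34734993  0.99491817] [-0.23544271  0.88576197  0.38802622 -0.09709848] 411.9842152810386 0.9958828125
{'time': 0.1, 'q': array([-1.41598561e+00,  2.76522065e-01,  1.50601485e+00, -1.65980759e-05,
        1.36068229e+00, -1.20992319e-01]), 'joint_velocities': array([-2.58320401e-03, -1.47290463e-03, -2.14809153e-03, -2.12356082e-05,
       -1.54665003e-03,  1.90541282e-03]), 'tau': array([ 1.93332133e-03, -4.17699730e+01, -2.46403599e+01, -2.26204484e-04,
        5.78101433e-03, -2.52663277e-07]), 'ee_pos': array([ 0.15650015, -0.55277895,  0.21532843]), 'ee_rot': array([-8.13023679e-04,  9.90506078e-01,  1.37466533e-01, -2.18651565e-05]), 'ft_force': array([-0.86672383, -0.35002537,  0.20921203]), 'torque': array([-0.02495429, -0.00284522,  0.01874565]), 'gripper_force': 0.0, 'finger_gap': 0.08535437195147373}
```

View pics/top0.png

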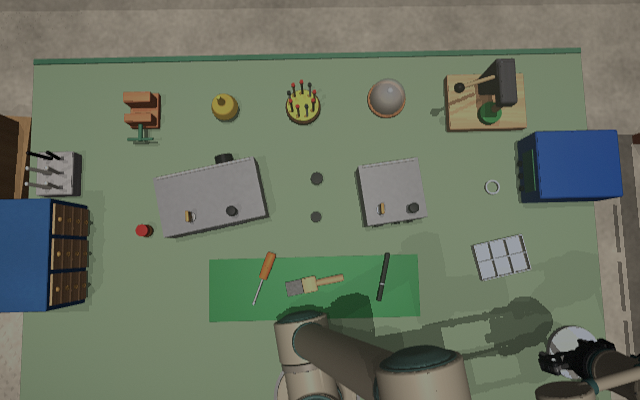

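View pics/scene0.png

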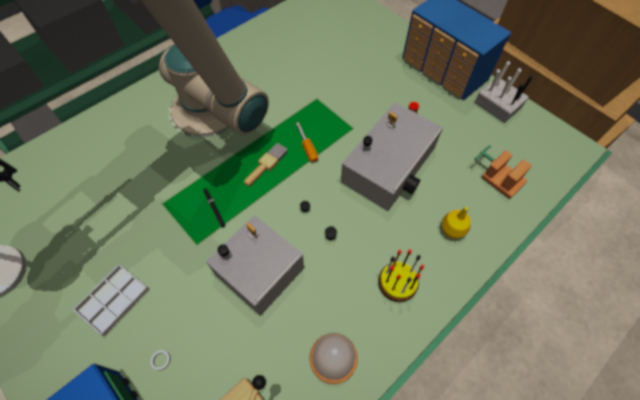

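The top view shows the wide box at left (155–268, 157–237), with its key at (189,216) and knob at (231,211). The narrow box is at (358–426, 158–227). The scene view shows the same: wide box's knob at (367,141), key at (392,118).

Run:
```python
from h import *
c=cam("top"); P=cloud(c)
sub=np.zeros(P.shape[:2],bool); sub[150:245,148:275]=1
pan=sub&(abs(P[...,2]-.095)<.006)
print("panel z",np.median(P[...,2][pan]),"npx",pan.sum())
r=cv2.minAreaRect(P[...,:2][pan].astype(np.float32)); print("rect",r)
top=sub&(P[...,2]>.112)&(P[...,2]<.16)
n,l,s,ce=cv2.connectedComponentsWithStats(top.astype(np.uint8))
for i in range(1,n):
    if s[i,4]>4:
        q=P[l==i]; print(s[i],ce[i],q.mean(0),q.max(0),c["img"][l==i].mean(0))
```

```text
panel z 0.09508088405499682 npx 5992
rect ((0.5414662957191467, 0.26850205659866333), (0.16123485565185547, 0.27185091376304626), 11.343293190002441)
[226 205  11  11  91] [230.87912088 209.89010989] [0.49886072 0.20196874 0.13594897] [0.5118169  0.21453628 0.14243176] [55.20879121 58.1978022  57.68131868]
[185 210   6  12  62] [187.64516129 215.4516129 ] [0.4875254  0.31141312 0.13415042] [0.50097596 0.31771421 0.14437888] [ 61.06451613  90.41935484 105.35483871]
```

```bash
python3 -m handwheel '[{"tx":0.28,"ty":0.74,"tz":0.08,"rz":1,"jaw":0.3},{"tx":0.28,"ty":0.74,"tz":0.08,"rz":1,"jaw":0.3},{"tx":0.28,"ty":0.74,"tz":0.08,"rz":1,"jaw":0.3},{"tx":0.28,"ty":0.74,"tz":0.08,"rz":1,"jaw":0.3},{"tx":0.28,"ty":0.74,"tz":0.08,"rz":1,"jaw":0.3},{"tx":0.28,"ty":0.74,"tz":0.08,"rz":1,"jaw":0.3},{"tx":0.28,"ty":0.74,"tz":0.08,"rz":1,"jaw":0.3},{"tx":0.28,"ty":0.74,"tz":0.08,"rz":1,"jaw":0.3}]' 40
python3 -m handwheel '[{"tx":0.2,"ty":0.5,"rz":1,"jaw":0.3},{"tx":0.2,"ty":0.5,"rz":1,"jaw":0.3},{"tx":0.2,"ty":0.5,"rz":1,"jaw":0.3},{"tx":0.2,"ty":0.5,"rz":1,"jaw":0.3},{"tx":0.2,"ty":0.5,"rz":1,"jaw":0.3},{"tx":0.2,"ty":0.5,"rz":1,"jaw":0.3},{"tx":0.2,"ty":0.5,"rz":1,"jaw":0.3},{"tx":0.2,"ty":0.5,"rz":1,"jaw":0.3}]'
python3 -m handwheel '[{"tx":0.1,"ty":0.49,"rz":1,"jaw":0.3},{"tx":0.1,"ty":0.49,"rz":1,"jaw":0.3},{"tx":0.1,"ty":0.49,"rz":1,"jaw":0.3},{"tx":0.1,"ty":0.49,"rz":1,"jaw":0.3},{"tx":0.1,"ty":0.49,"rz":1,"jaw":0.3},{"tx":0.1,"ty":0.49,"rz":1,"jaw":0.3},{"tx":0.1,"ty":0.49,"rz":1,"jaw":0.3},{"tx":0.1,"ty":0.49,"rz":1,"jaw":0.3}]'
python3 -m handwheel '[{"rz":0.8,"jaw":0.3},{"rz":0.8,"jaw":0.3},{"rz":0.8,"jaw":0.3},{"rz":0.8,"jaw":0.3},{"rz":0.8,"jaw":0.3},{"rz":0.8,"jaw":0.3},{"rz":0.8,"jaw":0.3}]'
python3 - <<'E'
from h import *
c=cam("wrist"); cv2.imwrite("pics/w1.png",c["img"]); P=cloud(c); o=robot.get_obs()
print(o["q"],o["ee_pos"],o["finger_gap"],c["eye"])
Rm=R.from_quat(o["ee_rot"],scalar_first=True).as_matrix();print("tool y ang",np.degrees(np.arctan2(Rm[1,1],Rm[0,1])))
b=np.hypot(P[...,0]-.487,P[...,1]-.312)<.03
m=b&(P[...,2]>.115)&(P[...,2]<.15)
q=P[m]; print(m.sum(),q.mean(0) if m.any() else 0)
t=m&(P[...,2]>.134); q=P[t][:,:2]; print(t.sum(), cv2.minAreaRect(q.astype(np.float32)))
E
```

```text
[-1.41597813e+00  2.76353235e-01  1.50562178e+00  2.58958734e-05
  1.36068060e+00 -1.20988332e-01] [ 0.15654988 -0.55296758  0.21558138] 0.08537859618936229 [ 0.22986137 -0.53168513  0.37317481]
tool y ang -74.19775543376
0 0
0 ((0.0, 0.0), (0.0, 0.0), 0.0)invalid input at $[0]: expected keys tx, ty, tz, rx, ry, rz, jaw
invalid input at $[0]: expected keys tx, ty, tz, rx, ry, rz, jaw
invalid input at $[0]: expected keys tx, ty, tz, rx, ry, rz, jaw
invalid input at $[0]: expected keys tx, ty, tz, rx, ry, rz, jaw
```

View pics/w1.png

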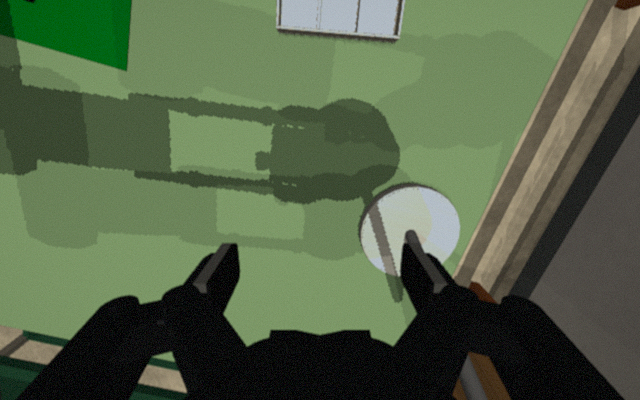

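The rows were refused because every key is required, so the arm hasn't moved. The picture still shows the start view: fingertips at (230,250) and (412,240), and no box in sight. I'll send the moves again with all the keys.

```bash
python3 -m handwheel '[{"tx":0.28,"ty":0.74,"tz":0.08,"rx":0,"ry":0,"rz":1,"jaw":0.3},{"tx":0.28,"ty":0.74,"tz":0.08,"rx":0,"ry":0,"rz":1,"jaw":0.3},{"tx":0.28,"ty":0.74,"tz":0.08,"rx":0,"ry":0,"rz":1,"jaw":0.3},{"tx":0.28,"ty":0.74,"tz":0.08,"rx":0,"ry":0,"rz":1,"jaw":0.3},{"tx":0.28,"ty":0.74,"tz":0.08,"rx":0,"ry":0,"rz":1,"jaw":0.3},{"tx":0.28,"ty":0.74,"tz":0.08,"rx":0,"ry":0,"rz":1,"jaw":0.3},{"tx":0.28,"ty":0.74,"tz":0.08,"rx":0,"ry":0,"rz":1,"jaw":0.3},{"tx":0.28,"ty":0.74,"tz":0.08,"rx":0,"ry":0,"rz":1,"jaw":0.3}]' 40
```

```text
time: 1.0
ee_pos: [0.2967, -0.1812, 0.2564]
ee_rot: [0.0, 0.863, 0.506, 0.0]
ft_force: [1.5, 0.4, -1.0]
finger_gap: 0.0596
gripper_force: 0.0
```

```bash
python3 -m handwheel '[{"tx":0.2,"ty":0.5,"tz":0,"rx":0,"ry":0,"rz":1,"jaw":0.3},{"tx":0.2,"ty":0.5,"tz":0,"rx":0,"ry":0,"rz":1,"jaw":0.3},{"tx":0.2,"ty":0.5,"tz":0,"rx":0,"ry":0,"rz":1,"jaw":0.3},{"tx":0.2,"ty":0.5,"tz":0,"rx":0,"ry":0,"rz":1,"jaw":0.3},{"tx":0.2,"ty":0.5,"tz":0,"rx":0,"ry":0,"rz":1,"jaw":0.3},{"tx":0.2,"ty":0.5,"tz":0,"rx":0,"ry":0,"rz":1,"jaw":0.3},{"tx":0.2,"ty":0.5,"tz":0,"rx":0,"ry":0,"rz":1,"jaw":0.3}]'
python3 -m handwheel '[{"tx":0.18,"ty":0.49,"tz":0,"rx":0,"ry":0,"rz":1,"jaw":0.3},{"tx":0.18,"ty":0.49,"tz":0,"rx":0,"ry":0,"rz":1,"jaw":0.3},{"tx":0.18,"ty":0.49,"tz":0,"rx":0,"ry":0,"rz":1,"jaw":0.3},{"tx":0.18,"ty":0.49,"tz":0,"rx":0,"ry":0,"rz":1,"jaw":0.3},{"tx":0.18,"ty":0.49,"tz":0,"rx":0,"ry":0,"rz":1,"jaw":0.3},{"tx":0.18,"ty":0.49,"tz":0,"rx":0,"ry":0,"rz":1,"jaw":0.3},{"tx":0.18,"ty":0.49,"tz":0,"rx":0,"ry":0,"rz":1,"jaw":0.3}]'
python3 -m handwheel '[{"tx":0,"ty":0,"tz":0,"rx":0,"ry":0,"rz":0.8,"jaw":0.3},{"tx":0,"ty":0,"tz":0,"rx":0,"ry":0,"rz":0.8,"jaw":0.3},{"tx":0,"ty":0,"tz":0,"rx":0,"ry":0,"rz":0.8,"jaw":0.3},{"tx":0,"ty":0,"tz":0,"rx":0,"ry":0,"rz":0.8,"jaw":0.3},{"tx":0,"ty":0,"tz":0,"rx":0,"ry":0,"rz":0.8,"jaw":0.3},{"tx":0,"ty":0,"tz":0,"rx":0,"ry":0,"rz":0.8,"jaw":0.3}]'
cat > look.py <<'E'
from h import *
import sys
c=cam("wrist"); cv2.imwrite(f"pics/{sys.argv[1]}.png",c["img"]); P=cloud(c); o=robot.get_obs()
print(o["time"],o["q"].round(3),o["ee_pos"].round(4),o["finger_gap"],c["eye"])
Rm=R.from_quat(o["ee_rot"],scalar_first=True).as_matrix();print("tool y ang",np.degrees(np.arctan2(Rm[1,1],Rm[0,1])))
m=(np.hypot(P[...,0]-.487,P[...,1]-.312)<.03)&(P[...,2]>.115)&(P[...,2]<.16)
t=m&(P[...,2]>.136)
for k in (m,t):
    if k.sum()>5:
        q=P[k]; v,u=np.where(k); print(k.sum(),q.mean(0),u.mean(),v.mean(),cv2.minAreaRect(q[:,:2].astype(np.float32)))
E
python3 look.py w2
```

```text
time: 1.7
ee_pos: [0.3971, 0.0691, 0.2559]
ee_rot: [-0.0, 0.601, 0.799, 0.0]
ft_force: [-1.0, -0.8, -0.0]
finger_gap: 0.0598
gripper_force: 0.0
time: 2.4
ee_pos: [0.487, 0.3115, 0.2552]
ee_rot: [-0.0, 0.252, 0.968, -0.001]
ft_force: [-0.6, -0.5, -1.2]
finger_gap: 0.0597
gripper_force: 0.0
time: 3.0
ee_pos: [0.4863, 0.3097, 0.2565]
ee_rot: [-0.0, -0.057, 0.998, -0.0]
ft_force: [0.1, -0.6, -0.4]
finger_gap: 0.06
gripper_force: 0.0
3.05 [ 0.447  0.26   1.429 -0.     1.454 -1.238] [0.4864 0.3101 0.2565] 0.05971345112576224 [0.41020444 0.30168744 0.41422644]
tool y ang 96.53295359564643
266 [0.48442788 0.31542086 0.13744991] 324.6954887218045 182.60902255639098 ((0.4859735071659088, 0.31555628776550293), (0.027076376602053642, 0.009537026286125183), 5.998247146606445)
220 [0.48560061 0.31563362 0.13935553] 324.79545454545456 184.1590909090909 ((0.4859805107116699, 0.31573551893234253), (0.026926739141345024, 0.008926639333367348), 3.8433730602264404)
```

View pics/w2.png

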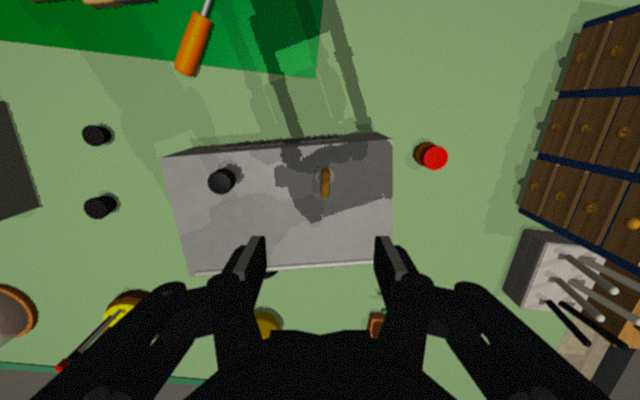

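The wrist view shows the wide key at (325,183), standing along the camera's column, and the knob at (221,181). The fingers are either side of column 319. I'll go lower and look again.

```bash
python3 -m handwheel '[{"tx":0,"ty":0.005,"tz":-0.08,"rx":0,"ry":0,"rz":-0.03,"jaw":0.5},{"tx":0,"ty":0.005,"tz":-0.15,"rx":0,"ry":0,"rz":-0.03,"jaw":0.5},{"tx":0,"ty":0.005,"tz":-0.15,"rx":0,"ry":0,"rz":-0.03,"jaw":0.5},{"tx":0,"ty":0.005,"tz":-0.15,"rx":0,"ry":0,"rz":-0.03,"jaw":0.5},{"tx":0,"ty":0.005,"tz":-0.15,"rx":0,"ry":0,"rz":-0.03,"jaw":0.5},{"tx":0,"ty":0.005,"tz":-0.15,"rx":0,"ry":0,"rz":-0.03,"jaw":0.5}]'
python3 look.py w3
```

```text
time: 3.65
ee_pos: [0.4879, 0.3147, 0.1833]
ee_rot: [0.002, -0.047, 0.999, 0.001]
ft_force: [-0.2, -0.0, 0.5]
finger_gap: 0.0428
gripper_force: 0.0
3.7 [ 0.453  0.302  1.551  0.     1.285 -1.212] [0.4876 0.3147 0.183 ] 0.04263418887154583 [0.41102688 0.30781145 0.34074139]
tool y ang 95.43227544794792
451 [0.48343221 0.31535531 0.13694249] 319.9246119733925 203.05543237250555 ((0.4860003590583801, 0.31550052762031555), (0.027422945946455002, 0.00906356144696474), 3.3277268409729004)
363 [0.48535626 0.3156334  0.13933929] 320.05234159779616 206.3250688705234 ((0.4860077202320099, 0.3159996271133423), (0.02744300104677677, 0.008515572175383568), 5.039299964904785)
```

View pics/w3.png

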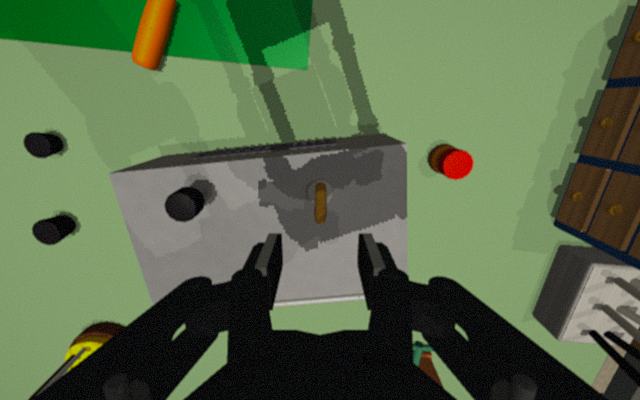

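The key is at (320,203), midway between the fingertips at (276,240) and (366,240), and lined up with them. Next: descend, close.

```bash
python3 -m handwheel '[{"tx":-0.003,"ty":0,"tz":-0.06,"rx":0,"ry":0,"rz":0,"jaw":0.5},{"tx":-0.003,"ty":0,"tz":-0.124,"rx":0,"ry":0,"rz":0,"jaw":0.5},{"tx":-0.003,"ty":0,"tz":-0.124,"rx":0,"ry":0,"rz":0,"jaw":0.5},{"tx":-0.003,"ty":0,"tz":-0.124,"rx":0,"ry":0,"rz":0,"jaw":1},{"tx":-0.003,"ty":0,"tz":-0.124,"rx":0,"ry":0,"rz":0,"jaw":1},{"tx":-0.003,"ty":0,"tz":-0.124,"rx":0,"ry":0,"rz":0,"jaw":1},{"tx":-0.003,"ty":0,"tz":-0.124,"rx":0,"ry":0,"rz":0,"jaw":1},{"tx":-0.003,"ty":0,"tz":-0.124,"rx":0,"ry":0,"rz":0,"jaw":1}]' 40
python3 -c "
from h import *
o=robot.get_obs();print(o['ee_pos'],o['ft_force'],o['torque'],o['finger_gap'],o['gripper_force'])"
```

```text
time: 4.5
ee_pos: [0.4865, 0.3151, 0.1213]
ee_rot: [0.002, -0.048, 0.999, 0.001]
ft_force: [0.1, 0.1, 7.0]
finger_gap: 0.0069
gripper_force: 39.5
[0.48654477 0.31506834 0.12128257] [0.13187223 0.10007737 6.99662105] [ 0.04932078 -0.00130171 -0.04249961] 0.0068528988367750334 39.499109387397766
```

```bash
python3 -m handwheel '[{"tx":0,"ty":0,"tz":0,"rx":0,"ry":0,"rz":-0.15,"jaw":1},{"tx":0,"ty":0,"tz":0,"rx":0,"ry":0,"rz":-0.3,"jaw":1},{"tx":0,"ty":0,"tz":0,"rx":0,"ry":0,"rz":-0.45,"jaw":1},{"tx":0,"ty":0,"tz":0,"rx":0,"ry":0,"rz":-0.6,"jaw":1},{"tx":0,"ty":0,"tz":0,"rx":0,"ry":0,"rz":-0.75,"jaw":1},{"tx":0,"ty":0,"tz":0,"rx":0,"ry":0,"rz":-0.9,"jaw":1},{"tx":0,"ty":0,"tz":0,"rx":0,"ry":0,"rz":-0.95,"jaw":1},{"tx":0,"ty":0,"tz":0,"rx":0,"ry":0,"rz":-0.95,"jaw":1}]'
python3 -m handwheel '[{"tx":0,"ty":0,"tz":0,"rx":0,"ry":0,"rz":-0.15,"jaw":1},{"tx":0,"ty":0,"tz":0,"rx":0,"ry":0,"rz":-0.3,"jaw":1},{"tx":0,"ty":0,"tz":0,"rx":0,"ry":0,"rz":-0.45,"jaw":1},{"tx":0,"ty":0,"tz":0,"rx":0,"ry":0,"rz":-0.6,"jaw":1},{"tx":0,"ty":0,"tz":0,"rx":0,"ry":0,"rz":-0.75,"jaw":1},{"tx":0,"ty":0,"tz":0,"rx":0,"ry":0,"rz":-0.85,"jaw":1},{"tx":0,"ty":0,"tz":0,"rx":0,"ry":0,"rz":-0.88,"jaw":1},{"tx":0,"ty":0,"tz":0,"rx":0,"ry":0,"rz":-0.88,"jaw":1}]'
python3 -c "
from h import *
o=robot.get_obs();print(o['ee_pos'],o['ft_force'],o['torque'],o['finger_gap'],o['gripper_force'])
Rm=R.from_quat(o['ee_rot'],scalar_first=True).as_matrix();print('tool y ang',np.degrees(np.arctan2(Rm[1,1],Rm[0,1])))"
```

```text
time: 5.3
ee_pos: [0.4866, 0.3151, 0.1213]
ee_rot: [0.002, 0.32, 0.947, 0.002]
ft_force: [-0.2, 0.1, 6.2]
finger_gap: 0.0072
gripper_force: 39.5
time: 6.1
ee_pos: [0.4866, 0.3151, 0.1213]
ee_rot: [0.001, 0.622, 0.783, 0.002]
ft_force: [0.4, 0.8, 5.7]
finger_gap: 0.007
gripper_force: 39.5
[0.48663538 0.31514394 0.12127428] [0.41619575 0.81448125 5.69289261] [ 0.1002305  -0.04810359 -0.04624439] 0.007015849307967466 39.4869339466095
tool y ang 13.087696423314567
```

```bash
python3 -m handwheel '[{"tx":0,"ty":0,"tz":0,"rx":0,"ry":0,"rz":-0.03,"jaw":1},{"tx":0,"ty":0,"tz":0,"rx":0,"ry":0,"rz":-0.03,"jaw":0.5},{"tx":0,"ty":0,"tz":0,"rx":0,"ry":0,"rz":-0.03,"jaw":0.5},{"tx":0,"ty":0,"tz":0,"rx":0,"ry":0,"rz":-0.03,"jaw":0.5},{"tx":0,"ty":0,"tz":0.06,"rx":0,"ry":0,"rz":-0.03,"jaw":0.5},{"tx":0,"ty":0,"tz":0.13,"rx":0,"ry":0,"rz":-0.03,"jaw":0.5},{"tx":0,"ty":0,"tz":0.15,"rx":0,"ry":0,"rz":-0.03,"jaw":0.5},{"tx":0,"ty":0,"tz":0.15,"rx":0,"ry":0,"rz":-0.03,"jaw":0.5}]'
python3 look.py w4
```

```text
time: 6.9
ee_pos: [0.486, 0.3146, 0.1956]
ee_rot: [0.001, 0.631, 0.776, 0.002]
ft_force: [0.8, -0.3, -0.2]
finger_gap: 0.0429
gripper_force: 0.0
6.95 [ 0.454  0.293  1.536 -0.     1.312  0.249] [0.485  0.3141 0.1939] 0.04255459031266777 [0.46969739 0.38976626 0.35343081]
tool y ang 11.759866687023655
407 [0.48557477 0.31858094 0.13697029] 320.004914004914 199.49631449631448 ((0.48602989315986633, 0.31616079807281494), (0.008806957863271236, 0.02696457877755165), 10.979181289672852)
338 [0.48599405 0.31655101 0.13922726] 320.0118343195266 202.65384615384616 ((0.48605266213417053, 0.31611669063568115), (0.00836985930800438, 0.026901353150606155), 11.956703186035156)
```

View pics/w4.png

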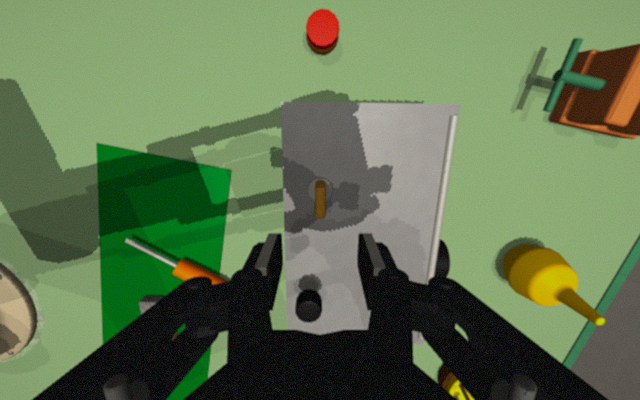

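The key now stands along box y at (320,200), with its bow at about 101.5° against the box's 11.3°, so it is turned a full 90°. The knob is at (309,303). I'll go above the knob, with the jaw line along the hinge.

```bash
python3 -m handwheel '[{"tx":0.024,"ty":-0.218,"tz":0,"rx":0,"ry":0,"rz":1,"jaw":0.3},{"tx":0.024,"ty":-0.218,"tz":0,"rx":0,"ry":0,"rz":1,"jaw":0.3},{"tx":0.024,"ty":-0.218,"tz":0,"rx":0,"ry":0,"rz":1,"jaw":0.3},{"tx":0.024,"ty":-0.218,"tz":0,"rx":0,"ry":0,"rz":1,"jaw":0.3},{"tx":0.024,"ty":-0.218,"tz":0,"rx":0,"ry":0,"rz":1,"jaw":0.3},{"tx":0.024,"ty":-0.218,"tz":0,"rx":0,"ry":0,"rz":1,"jaw":0.3}]'
python3 -m handwheel '[{"tx":0,"ty":0,"tz":0,"rx":0,"ry":0,"rz":0.99,"jaw":0.3},{"tx":0,"ty":0,"tz":0,"rx":0,"ry":0,"rz":0.99,"jaw":0.3},{"tx":0,"ty":0,"tz":0,"rx":0,"ry":0,"rz":0.99,"jaw":0.3},{"tx":0,"ty":0,"tz":0,"rx":0,"ry":0,"rz":0.99,"jaw":0.3},{"tx":0,"ty":0,"tz":0,"rx":0,"ry":0,"rz":0.99,"jaw":0.3},{"tx":0,"ty":0,"tz":0,"rx":0,"ry":0,"rz":0.99,"jaw":0.3},{"tx":0,"ty":0,"tz":0,"rx":0,"ry":0,"rz":0.99,"jaw":0.3}]'
sed 's/.487/.498/;s/.312)/.206)/' look.py > look2.py; python3 look2.py w5
```

```text
time: 7.55
ee_pos: [0.4958, 0.2044, 0.1918]
ee_rot: [-0.002, 0.285, 0.959, -0.001]
ft_force: [0.4, 0.3, 0.4]
finger_gap: 0.0601
gripper_force: 0.0
time: 8.25
ee_pos: [0.4962, 0.205, 0.1926]
ee_rot: [-0.001, -0.097, 0.995, -0.0]
ft_force: [0.4, -0.7, -0.1]
finger_gap: 0.06
gripper_force: 0.0
8.3 [ 0.262  0.235  1.622  0.     1.287 -1.504] [0.4964 0.205  0.1929] 0.05970889729435713 [0.42148136 0.19082226 0.3505789 ]
tool y ang 101.16785240104812
828 [0.49561147 0.20538993 0.13519522] 319.3864734299517 203.28864734299518 ((0.4975007176399231, 0.20560841262340546), (0.024649884551763535, 0.024789176881313324), 5.604720115661621)
571 [0.49754616 0.20578089 0.13697057] 319.3957968476357 206.22416812609458 ((0.4978598356246948, 0.2059396505355835), (0.023799056187272072, 0.02352602407336235), 74.37103271484375)
```

View pics/w5.png

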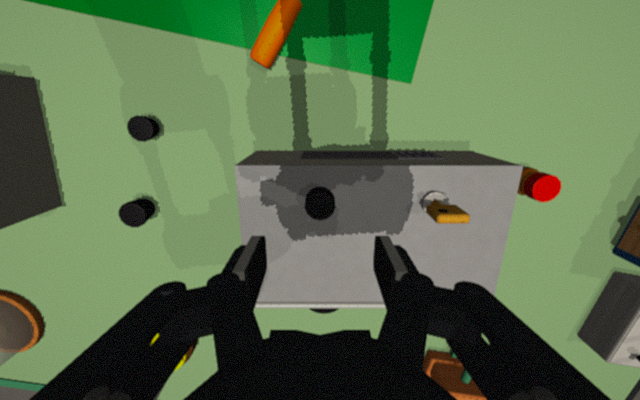

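The knob is centred at (319,204) between the fingers, and the turned key is at (445,212). I'll descend and grip.

```bash
python3 -m handwheel '[{"tx":0.003,"ty":0.002,"tz":-0.08,"rx":0,"ry":0,"rz":0,"jaw":0.3},{"tx":0.003,"ty":0.002,"tz":-0.146,"rx":0,"ry":0,"rz":0,"jaw":0.3},{"tx":0.003,"ty":0.002,"tz":-0.146,"rx":0,"ry":0,"rz":0,"jaw":0.3},{"tx":0.003,"ty":0.002,"tz":-0.146,"rx":0,"ry":0,"rz":0,"jaw":1},{"tx":0.003,"ty":0.002,"tz":-0.146,"rx":0,"ry":0,"rz":0,"jaw":1},{"tx":0.003,"ty":0.002,"tz":-0.146,"rx":0,"ry":0,"rz":0,"jaw":1},{"tx":0.003,"ty":0.002,"tz":-0.146,"rx":0,"ry":0,"rz":0,"jaw":1},{"tx":0.003,"ty":0.002,"tz":-0.146,"rx":0,"ry":0,"rz":0,"jaw":1}]' 50
python3 - <<'E'
import numpy as np
# knob shift (tool vertical) in handwheel units for opening f
for d in range(0,81,8):
    f=np.radians(d); x=-.130*np.cos(f)+.036*np.sin(f)+.130; z=.130*np.sin(f)+.036*np.cos(f)-.036
    t=np.radians(11.3); print(d,(np.array([x*np.cos(t),x*np.sin(t),z])/.5).round(3))
E
```

```text
time: 9.1
ee_pos: [0.499, 0.2063, 0.122]
ee_rot: [0.001, -0.098, 0.995, 0.0]
ft_force: [0.1, -0.1, -0.1]
finger_gap: -0.0001
gripper_force: 0.0
0 [0. 0. 0.]
8 [0.012 0.002 0.035]
16 [0.029 0.006 0.069]
24 [0.051 0.01  0.1  ]
32 [0.076 0.015 0.127]
40 [0.105 0.021 0.15 ]
48 [0.137 0.027 0.169]
56 [0.171 0.034 0.184]
64 [0.207 0.041 0.193]
72 [0.243 0.049 0.198]
80 [0.28  0.056 0.197]
```

Run:
```python
from h import *
print({k:v for k,v in robot.get_obs().items() if k in("finger_gap","gripper_force","ee_pos","ft_force")})
c=cam("wrist"); s=cam("scene"); cv2.imwrite("pics/w6.png",np.hstack([cv2.resize(c["img"],(400,250)),cv2.resize(s["img"][60:260,280:480],(250,250))]))
```

```text
{'ee_pos': array([0.49904687, 0.20633691, 0.122005  ]), 'ft_force': array([ 0.11366073, -0.1469881 , -0.10394341]), 'gripper_force': 0.0, 'finger_gap': -0.00013808665888107532}
```

View pics/w6.png

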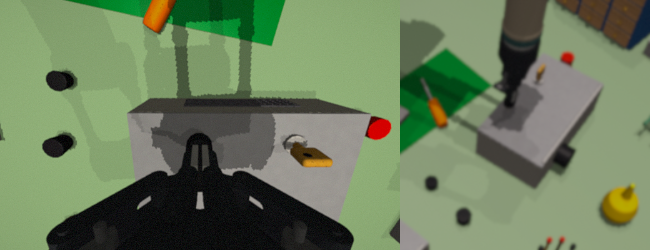

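The left half shows the fingers shut (tips at about (200,165)) with the knob apparently just on their robot side, at (200,138). So the grasp missed, and I'll measure why.

Run:
```python
from h import *
c=cam("wrist"); P=cloud(c)
cv2.imwrite("pics/w7.png",cv2.resize(c["img"][180:330,240:400],None,fx=4,fy=4,interpolation=cv2.INTER_NEAREST)[:600])
for v in range(196,300,6): print(v,P[v,320].round(4),c["img"][v,320])
```

```text
196 [0.4825 0.204  0.0951] [74 78 78]
202 [0.487  0.2049 0.0948] [68 78 76]
208 [0.4913 0.2058 0.0951] [61 67 68]
214 [0.4854 0.2046 0.1216] [16 13 19]
220 [0.4854 0.2045 0.131 ] [19 13 17]
226 [0.4867 0.2048 0.1365] [19 18 12]
232 [0.4884 0.2051 0.1404] [14 10  5]
238 [0.4885 0.2051 0.1475] [1 7 4]
244 [0.4878 0.205  0.1555] [11  5  1]
250 [0.4876 0.2049 0.162 ] [ 5 13  9]
256 [0.4879 0.205  0.1669] [14 13 21]
262 [0.4878 0.2049 0.1722] [13 10 14]
268 [0.4897 0.2053 0.174 ] [33 27 22]
274 [0.4922 0.2058 0.1747] [25 25 19]
280 [0.4951 0.2064 0.1747] [24 16 26]
286 [0.4983 0.207  0.1746] [19 28 23]
292 [0.5017 0.2077 0.1741] [27 24 15]
298 [0.5046 0.2083 0.1744] [22 26 26]
```

View pics/w7.png

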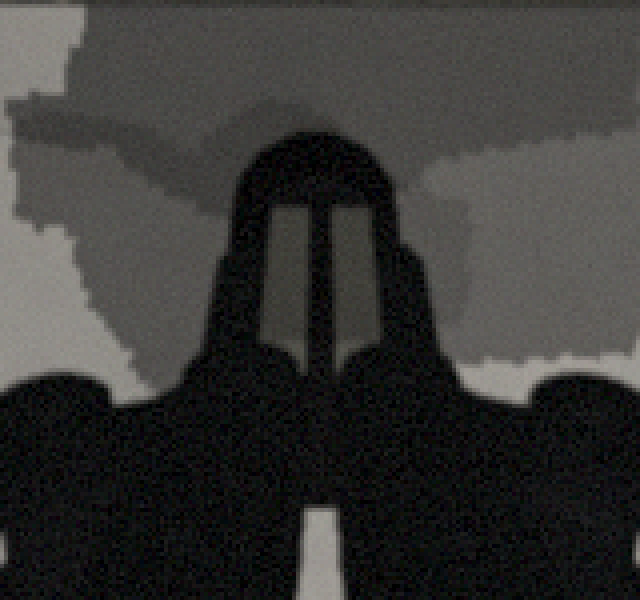

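The shut fingers are visible only above z≈0.139, just over the knob's top rim. Either they're hovering or there was no contact. I'll raise them and measure where the fingertips really are relative to the TCP.

```bash
python3 -m handwheel '[{"tx":0,"ty":0,"tz":0.06,"rx":0,"ry":0,"rz":0,"jaw":1},{"tx":0,"ty":0,"tz":0.12,"rx":0,"ry":0,"rz":0,"jaw":1},{"tx":0,"ty":0,"tz":0.12,"rx":0,"ry":0,"rz":0,"jaw":1},{"tx":0,"ty":0,"tz":0.12,"rx":0,"ry":0,"rz":0,"jaw":1}]'
cat > tip.py <<'E'
from h import *
c=cam("wrist"); P=cloud(c); o=robot.get_obs(); print(o["ee_pos"],o["finger_gap"],o["ft_force"])
L=(P-o["ee_pos"])@R.from_quat(o["ee_rot"],scalar_first=True).as_matrix()
m=(abs(L[...,1])<.05)&(L[...,0]<.02)&(L[...,0]>-.02)&(L[...,2]<.045)&(L[...,2]>-.03)&(P[...,2]>.115)
for u in range(270,375,6):
    col=np.where(m[:,u])[0]
    if len(col): i=col[L[col,u,2].argmax()]; print(u,i,L[i,u].round(4),P[i,u].round(4))
cv2.imwrite("pics/w8.png",c["img"][150:350,200:440].repeat(3,0)[:600].repeat(3,1))
E
python3 tip.py
```

```text
time: 9.65
ee_pos: [0.4988, 0.2063, 0.1816]
ee_rot: [0.001, -0.098, 0.995, 0.0]
ft_force: [-0.7, -0.9, -0.3]
finger_gap: 0.0003
gripper_force: 0.0
[0.49805438 0.20604697 0.18062902] -2.7706068139103404e-05 [-0.08216288 -0.16763617 -0.11984604]
294 245 [ 0.0063 -0.0127 -0.028 ] [0.4944 0.1924 0.2086]
300 241 [ 0.0064 -0.0098 -0.0236] [0.4938 0.1952 0.2042]
306 199 [ 0.007  -0.0097  0.045 ] [0.493  0.1951 0.1357]
312 195 [ 0.0103 -0.005   0.0448] [0.4889 0.1991 0.1358]
318 198 [ 0.008  -0.0004  0.0445] [0.4903 0.2041 0.1361]
324 194 [0.0111 0.0042 0.0448] [0.4863 0.208  0.1358]
330 201 [0.0055 0.0089 0.0447] [0.4909 0.2137 0.1359]
336 241 [ 0.0066  0.0096 -0.0241] [0.4897 0.2141 0.2047]
342 242 [ 0.0059  0.0128 -0.0239] [0.4898 0.2175 0.2045]
```

View pics/w8.png

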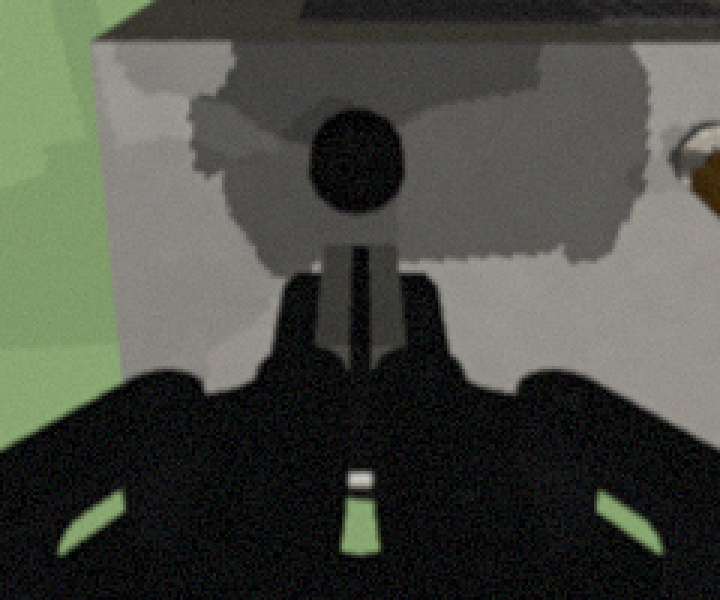

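The knob is standing at crop (357,160). The shut fingertips end at crop row 247, which is image row 232. That is the same row as when they were down, so nothing hid them then and they were hovering just above the knob. I'll read the depth there.

Run:
```python
from h import *
c=cam("wrist"); P=cloud(c); o=robot.get_obs()
L=(P-o["ee_pos"])@R.from_quat(o["ee_rot"],scalar_first=True).as_matrix()
for v in range(226,262,3): print(v,[(L[v,u].round(4).tolist()) for u in(312,326)])
```

```text
226 [[-0.0331, -0.0065, 0.0852], [-0.0331, 0.0069, 0.085]]
229 [[-0.0363, -0.0065, 0.0853], [-0.0366, 0.0069, 0.0859]]
232 [[0.0106, -0.0034, -0.0199], [0.0105, 0.0042, -0.0197]]
235 [[0.0103, -0.0034, -0.0231], [0.0111, 0.0041, -0.0248]]
238 [[0.0106, -0.0032, -0.0272], [0.0099, 0.0041, -0.0258]]
241 [[0.0104, -0.0032, -0.0302], [0.0111, 0.004, -0.0316]]
244 [[0.0102, -0.0031, -0.0331], [0.0107, 0.0039, -0.0341]]
247 [[0.01, -0.003, -0.0358], [0.0113, 0.0038, -0.0381]]
250 [[0.0101, -0.003, -0.0389], [0.0103, 0.0038, -0.0393]]
253 [[0.0105, -0.0029, -0.0426], [0.0112, 0.0037, -0.0437]]
256 [[0.0105, -0.0028, -0.0453], [0.0103, 0.0037, -0.0448]]
259 [[0.0108, -0.0027, -0.0484], [0.0107, 0.0036, -0.0482]]
```

The real fingertips end about 19 mm behind the reported TCP, 30 mm shorter than stated, so I must go to TCP z≈0.100 to hold the knob. I'll plan the arc from that, leaning the tool a little with the panel.

```bash
python3 -m handwheel '[{"tx":0,"ty":0,"tz":0,"rx":0,"ry":0,"rz":0,"jaw":0.3},{"tx":0,"ty":0,"tz":0,"rx":0,"ry":0,"rz":0,"jaw":0.3},{"tx":0,"ty":0,"tz":-0.09,"rx":0,"ry":0,"rz":0,"jaw":0.3},{"tx":0,"ty":0,"tz":-0.16,"rx":0,"ry":0,"rz":0,"jaw":0.3},{"tx":0,"ty":0,"tz":-0.16,"rx":0,"ry":0,"rz":0,"jaw":0.3}]'
python3 -m handwheel '[{"tx":0,"ty":0,"tz":0,"rx":0,"ry":0,"rz":0,"jaw":0.3},{"tx":0,"ty":0,"tz":0,"rx":0,"ry":0,"rz":0,"jaw":1},{"tx":0,"ty":0,"tz":0,"rx":0,"ry":0,"rz":0,"jaw":1},{"tx":0,"ty":0,"tz":0,"rx":0,"ry":0,"rz":0,"jaw":1},{"tx":0,"ty":0,"tz":0,"rx":0,"ry":0,"rz":0,"jaw":1},{"tx":0,"ty":0,"tz":0,"rx":0,"ry":0,"rz":0,"jaw":1}]' 50
python3 - <<'E'
import numpy as np
t=np.radians(11.3)
def p(d):
    f=np.radians(d); k=f*.4
    x=-.130*np.cos(f)+.036*np.sin(f)+.130-.027*np.sin(k); z=.130*np.sin(f)+.036*np.cos(f)-.036+.027*(1-np.cos(k))
    a=np.degrees(k)/45
    return np.array([x*np.cos(t)/.5,x*np.sin(t)/.5,z/.5,-a*np.sin(t),a*np.cos(t)])
for d in range(6,37,6): print(d,p(d).round(3))
for d in range(42,79,6): print(d,(p(d)-p(36)).round(3))
E
```

```text
time: 10.25
ee_pos: [0.4942, 0.205, 0.0964]
ee_rot: [-0.006, -0.098, 0.995, -0.001]
ft_force: [-0.3, 0.5, 0.5]
finger_gap: 0.0599
gripper_force: 0.0
time: 10.85
ee_pos: [0.5002, 0.2056, 0.1033]
ee_rot: [0.002, -0.099, 0.995, -0.001]
ft_force: [-0.1, -3.8, 6.2]
finger_gap: 0.0241
gripper_force: 49.0
6 [ 0.007  0.001  0.027 -0.01   0.052]
12 [ 0.016  0.003  0.053 -0.021  0.105]
18 [ 0.028  0.006  0.077 -0.031  0.157]
24 [ 0.042  0.008  0.1   -0.042  0.209]
30 [ 0.058  0.012  0.122 -0.052  0.261]
36 [ 0.077  0.015  0.141 -0.063  0.314]
42 [ 0.02   0.004  0.017 -0.01   0.052]
48 [ 0.042  0.008  0.032 -0.021  0.105]
54 [ 0.066  0.013  0.044 -0.031  0.157]
60 [ 0.09   0.018  0.053 -0.042  0.209]
66 [ 0.115  0.023  0.06  -0.052  0.261]
72 [ 0.141  0.028  0.063 -0.063  0.314]
78 [ 0.167  0.033  0.064 -0.073  0.366]
```

Gripped at 24 mm, so now the arc.

```bash
python3 -m handwheel '[{"tx":0.007,"ty":0.001,"tz":0.027,"rx":-0.01,"ry":0.052,"rz":0,"jaw":1},{"tx":0.016,"ty":0.003,"tz":0.053,"rx":-0.021,"ry":0.105,"rz":0,"jaw":1},{"tx":0.028,"ty":0.006,"tz":0.077,"rx":-0.031,"ry":0.157,"rz":0,"jaw":1},{"tx":0.042,"ty":0.008,"tz":0.1,"rx":-0.042,"ry":0.209,"rz":0,"jaw":1},{"tx":0.058,"ty":0.012,"tz":0.122,"rx":-0.052,"ry":0.261,"rz":0,"jaw":1},{"tx":0.077,"ty":0.015,"tz":0.141,"rx":-0.063,"ry":0.314,"rz":0,"jaw":1},{"tx":0.077,"ty":0.015,"tz":0.141,"rx":-0.063,"ry":0.314,"rz":0,"jaw":1}]'
```

```text
time: 11.55
ee_pos: [0.5393, 0.2134, 0.1709]
ee_rot: [-0.124, -0.098, 0.987, -0.013]
ft_force: [3.0, -1.8, -3.4]
finger_gap: 0.024
gripper_force: 51.1
```

```bash
python3 -m handwheel '[{"tx":0.02,"ty":0.004,"tz":0.017,"rx":-0.01,"ry":0.052,"rz":0,"jaw":1},{"tx":0.042,"ty":0.008,"tz":0.032,"rx":-0.021,"ry":0.105,"rz":0,"jaw":1},{"tx":0.066,"ty":0.013,"tz":0.044,"rx":-0.031,"ry":0.157,"rz":0,"jaw":1},{"tx":0.09,"ty":0.018,"tz":0.053,"rx":-0.042,"ry":0.209,"rz":0,"jaw":1},{"tx":0.115,"ty":0.023,"tz":0.06,"rx":-0.052,"ry":0.261,"rz":0,"jaw":1},{"tx":0.141,"ty":0.028,"tz":0.063,"rx":-0.063,"ry":0.314,"rz":0,"jaw":1},{"tx":0.141,"ty":0.028,"tz":0.063,"rx":-0.063,"ry":0.314,"rz":0,"jaw":1},{"tx":0.141,"ty":0.028,"tz":0.063,"rx":-0.063,"ry":0.314,"rz":0,"jaw":1}]'
python3 - <<'E'
from h import *
c=cam("scene"); cv2.imwrite("pics/s9.png",c["img"][40:240,260:500].repeat(3,0).repeat(3,1))
print(robot.get_obs()["ft_force"])
E
```

```text
time: 12.35
ee_pos: [0.609, 0.227, 0.1998]
ee_rot: [-0.246, -0.095, 0.964, -0.025]
ft_force: [1.9, -3.7, -19.5]
finger_gap: 0.0231
gripper_force: 49.7
[  3.20045037  -3.96254477 -22.56769156]
```

View pics/s9.png

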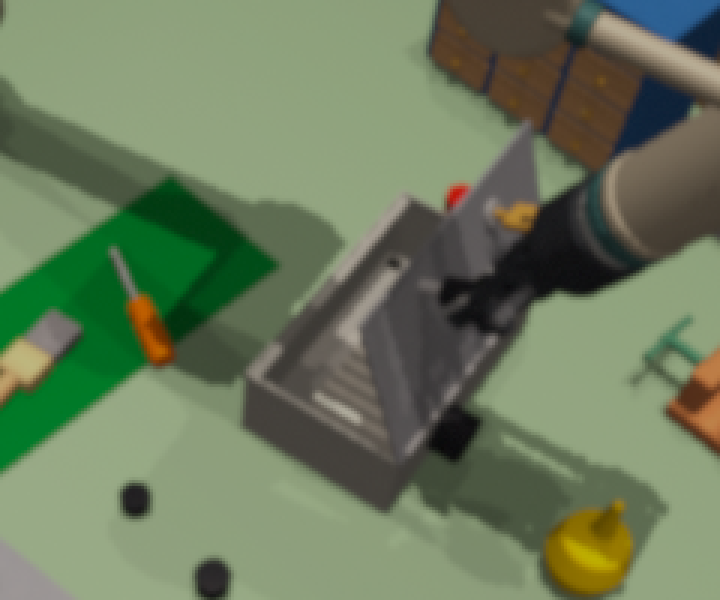

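The panel stands open at about 70° with the gripper on its knob at (460,300), and the key at (515,215) is still turned. Now I'll release and back off along the tool axis.

```bash
python3 -m handwheel '[{"tx":0,"ty":0,"tz":-0.006,"rx":0,"ry":0,"rz":0,"jaw":1},{"tx":0,"ty":0,"tz":-0.006,"rx":0,"ry":0,"rz":0,"jaw":0.4},{"tx":0,"ty":0,"tz":-0.006,"rx":0,"ry":0,"rz":0,"jaw":0.3},{"tx":0,"ty":0,"tz":-0.006,"rx":0,"ry":0,"rz":0,"jaw":0.3},{"tx":0.03,"ty":0.006,"tz":0.05,"rx":0,"ry":0,"rz":0,"jaw":0.3},{"tx":0.06,"ty":0.012,"tz":0.11,"rx":0,"ry":0,"rz":0,"jaw":0.3},{"tx":0.095,"ty":0.019,"tz":0.175,"rx":0,"ry":0,"rz":0,"jaw":0.3},{"tx":0.095,"ty":0.019,"tz":0.175,"rx":0,"ry":0,"rz":0,"jaw":0.3}]'
python3 - <<'E'
from h import *
c=cam("scene"); P=cloud(c); x0=np.array([.5415,.2705,0]); t=np.radians(11.3)
B=(P-x0)@np.array([[np.cos(t),-np.sin(t),0],[np.sin(t),np.cos(t),0],[0,0,1]])
m=(abs(B[...,1])<.13)&(B[...,0]>-.05)&(B[...,0]<.085)&(B[...,2]>.12)&(B[...,2]<.25)&(np.ptp(c["img"].astype(int),axis=2)<14)&(c["img"].mean(2)>40)
q=B[m]; k=np.polyfit(q[:,2],q[:,0],1); print(m.sum(),"panel angle deg",90+np.degrees(np.arctan(k[0])), "rms",np.std(q[:,0]-np.polyval(k,q[:,2])))
o=robot.get_obs(); print(o["ee_pos"],o["ft_force"],o["joint_velocities"].round(3))
cv2.imwrite("pics/s10.png",c["img"][40:240,260:500].repeat(3,0).repeat(3,1))
E
```

```text
time: 13.2
ee_pos: [0.6571, 0.2381, 0.2961]
ee_rot: [-0.242, -0.096, 0.965, -0.024]
ft_force: [0.0, 0.3, -0.0]
finger_gap: 0.0596
gripper_force: 0.0
2341 panel angle deg 68.06939330164778 rms 0.004144218394534526
[0.65610967 0.23788586 0.29379821] [ 0.60998633  0.04764288 -0.19283543] [ 0.002  0.007  0.124 -0.004 -0.04  -0.001]
```

View pics/s10.png

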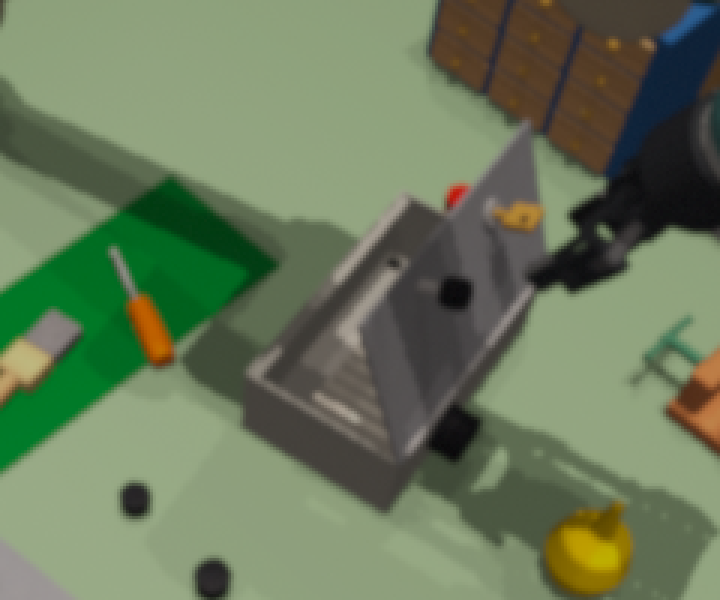

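The panel stands at about 68° with the knob at (455,292) free, the key at (520,215) still turned, and the gripper clear. I'll hold still for a moment and then hand in.

```bash
python3 -m handwheel '[{"tx":0,"ty":0,"tz":0,"rx":0,"ry":0,"rz":0,"jaw":0.3},{"tx":0,"ty":0,"tz":0,"rx":0,"ry":0,"rz":0,"jaw":0.3},{"tx":0,"ty":0,"tz":0,"rx":0,"ry":0,"rz":0,"jaw":0.3}]'; python3 -c "
from workcell import robot; print(robot.hand_in())"
```

```text
time: 13.55
ee_pos: [0.6541, 0.2372, 0.2899]
ee_rot: [-0.249, -0.095, 0.963, -0.025]
ft_force: [-0.1, 0.4, -0.1]
finger_gap: 0.0596
gripper_force: 0.0
the job is handed in; nothing more can be done
None
```

The job is handed in at about 13.6 s, with no verdict returned: the wide box's key is turned about 90° clockwise, its panel stands open at about 68° with the gripper clear, and the narrow box was not touched.

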